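Tip the sample tins down to the pick-up end of their tray

ROBOT

A 6-joint arm with a two-finger parallel gripper is mounted at the origin on the work surface. World frame = base frame: x ahead of the robot, y to its left, z up, the work surface at z = 0. Lengths are in mm, angles in rad, forces in N, time in s.
With the tool pointing down it reaches from about 375 to 975 mm from the base axis. Payload 3.8 kg.
Tool frame: the origin (TCP) lies where the fingers leave the gripper's body, on its centre line; the fingertips stand ctrl.tcp_to_tips ahead of it and the grasp point (between the pads) lies 45 mm ahead of it (ctrl.tcp_to_tips is the distance from the TCP to the fingertips, in mm); z points along the fingers, x is the direction in which the jaws open and shut, and the axes are right-handed (so a half turn about z gives the same grasp; the last joint's range is limited). The gripper opens to 88 mm and grips with 3 to 60 N. Pads are 18 mm wide; open, the fingers measure 123 mm over their backs; the gripper's body (75 mm by 187 mm) begins 45 mm behind the grasp point.
Start: joints at [-0.037, 0.264, 1.604, -0, 1.274, -0.037], TCP at [674.995, -0.002, 302.706] pointing down, gripper open.
Joint ranges: [-2.63, 2.63], [-0.94, 2.18], [0.31, 2.57], [-1.31, 4.45], [0, 2.66], [-2.55, 2.55]. Speed limits (rad/s): [2.57, 2.57, 3.14, 3.14, 3.14, 3.14].

INTERFACE

Orientations are given as a unit quaternion [x, y, z, w].
In Python, from workcell import monitor, capture, camera_model, workorder, ctrl gives the robot as it stands. The module is installed in compiled form; this text tells all that it offers.
- The arm moves only by the tool send_rows, never from a script. Its argument "deltas" is a list of rows, each an object of numbers: "grip": the opening, from 0 (shut) to 1 (fully open); "tx", "ty", "tz": the shift along the tool's x, y, z in cm; "ax", "ay", "az": the turn, a rotation vector about the tool's x, y, z in degrees. A call has 1 to 10 rows; each row is the pose to reach, as a shift and turn from the pose measured when the call began, along the tool's axes at that moment; what a row does not reach only later rows make up. A row lasts 1/10 s, in which the tool goes at most 50 mm and 8.59 degrees, less where a joint would pass 70% of its speed; a pose out of reach is approached as far as the arm can. A call with a gripper value outside its range is refused whole. The fingers move at their own pace and stop on an object; "newtons" is the grip in N (left out, the last holds). Time passes only in rows, so rows that repeat a pose let the fingers close. It gives the time, the measured TCP pose, the force and the opening at its end, in the units of the state.
- monitor.read_state(): the state, without advancing time (a new reading comes with each control period).
- capture(name): name is "scene" or "side" or "wrist"; returns the picture (384x512x3 uint8, red, green, blue); there is no depth.
- camera_model(name): a dict with "camera_matrix" (3x3 intrinsics, pixels), "k1" (the pictures are not rectified: a ray, as slopes to the right and down, at radius r is drawn at 1 + k1 r^2 times it, then the intrinsics apply), "world_to_cam" (4x4, takes a point from world to camera coordinates). Camera axes: x right, y down, z forward; pixel columns grow to the right and rows downward; lengths in mm; the calibration is good to about 2 mm. A picture is of the moment at which its call begins: read the wrist's pose just before it. camera_model takes no time and is no camera call; for the wrist camera it gives the pose at the moment of the call.
- workorder.hand_in(): hands the job in, once; it reports no verdict.
The state is a dict: "clock": time; "q": joint angles; "qvel": joint speeds; "tau": joint torques, N m; "position": TCP position; "tcp_rot": TCP orientation; "contact_force": force on the tool from outside, world axes, zero at the start; "wrist_torque": the same for the moment, N m; "width": opening from 0.0 (shut) to 1.0 (fully open).
Only numpy, scipy, OpenCV 4.12 (cv2) and the standard library are available. Lean on these libraries where they do the work, as an engineer would, in place of code of your own. Each camera call takes 0.05 s, during which the arm holds its last target.

TASK

Two steel tipping trays stand on the bench. Tip the one that holds the two round tins by pressing down the lip at its pick-up end (the end with the low, cut-away sides, farther from the robot), all the way to its stop, so that both tins slide down and queue against that end; then let go and leave it tipped. Do not touch the tins with the robot, and leave the other tray, with the square tins, level.

Things in the scene. Friction and masses are not known exactly. Their poses are not given: they have to be found in the camera images.
- pickup_lip (a point): Mid-top of the pick-up lip of the round tins' tray: bare steel, 40 long x 62 wide x 4 mm, beyond the 18 mm high end wall (wall face 20 mm behind this point). x: outward along the tray, y: across, z: normal to tray floor. Seesaw hinge along y, 123 mm behind, 8 mm below. Height 108 mm at start (level), 60 on its stop (0.40 rad). Stiff hinge: stays where left; 3-4 N down on the lip moves it.
- tin_rear: Round flat metal tin, white lid, 46 mm diameter, 24 high, about 60 g, flat in the tray nearer its rear end. Origin: centre of underside, z up. Queued behind the other tin it is about 92 mm behind the lip point, along the tray. The tray inside is 200 x 56 mm, floor flush with the lip's top, polished (tins slide above 0.13 to 0.2 rad); sides 34 mm high, 12 over the last 83 mm by the lip.
- tin_front: The same kind of tin (46 mm diameter, 24 high), nearer the middle of the tray. Origin: centre of underside, z up. Against the end wall it is 46 mm behind the lip point, along the tray.
- square_tray (a joint): Tilt (rad) of the other, identical tray, holding two square tins (44 x 44 x 24 mm), to be left alone: 0 = level as at the start, positive = its pick-up end down. It stands to the left or right of the first tray, pivots at least 0.32 m apart. Both trays' pick-up ends point away from the robot, within 0.5 rad.
Things that resemble listed ones, but are neither listed nor needed, are in the scene too. Leave any green look-alike of the tin_rear alone. Leave any red look-alike of the tin_front alone.

How it is judged:
By the outcome, as a careful person would: the job done as asked, in the order asked, and still so for the second after the job is handed in, with the robot touching nothing.
It also fails if it takes over 32 s, if anything falls off the work surface, if the arm or the gripper's body presses on something with over 40 N, if the wrist force passes 120 N, or if a joint passes its speed limit or range.

## Working session

There is one attempt and no reset: what is moved stays moved. The work goes in short steps, Python scripts to look and compute and a tool call to move; the robot and the scene stay as the last step left them, time stands still between calls to the robot, and variables do not carry over. Pictures are saved under pics/ and viewed, and the job is handed in when it is done.

Besides the shell and the picture viewer there is one more tool, called after "Request:" as name(argument=value, ...), one argument or row to a line, values as JSON. send_rows: Moves the arm, as the interface text tells. Its arguments: {"type":"object","properties":{"deltas":{"type":"array"},"newtons":{"type":"number"}},"required":["deltas"]}

```bash
mkdir -p pics; python3 - <<'E'
from workcell import monitor, capture, camera_model, workorder, ctrl
import cv2
for n in ("scene","side","wrist"):
    im=capture(n); cv2.imwrite(f"pics/{n}0.png",cv2.cvtColor(im,cv2.COLOR_RGB2BGR))
    m=camera_model(n); print(n,m)
print(ctrl.tcp_to_tips, monitor.read_state())
E
```

```text
scene {'camera_matrix': array([[484.991171  ,   0.        , 252.82380195],
       [  0.        , 484.991171  , 191.82699416],
       [  0.        ,   0.        ,   1.        ]]), 'k1': -0.06789416695446292, 'world_to_cam': array([[ 2.38176794e-01,  9.71178851e-01,  9.13528814e-03,
        -1.66617834e+02],
       [ 7.77983275e-01, -1.85149084e-01, -6.00384743e-01,
        -3.20826273e+02],
       [-5.81389575e-01,  1.50104815e-01, -7.99659119e-01,
         1.47260713e+03],
       [ 0.00000000e+00,  0.00000000e+00,  0.00000000e+00,
         1.00000000e+00]])}
side {'camera_matrix': array([[363.41495598,   0.        , 257.32288541],
       [  0.        , 363.41495598, 191.16348491],
       [  0.        ,   0.        ,   1.        ]]), 'k1': -0.08243674371803872, 'world_to_cam': array([[ 9.13928308e-01, -4.05771370e-01,  9.20016207e-03,
        -4.48775438e+02],
       [-2.06962351e-01, -4.85405697e-01, -8.49439754e-01,
         2.12232001e+02],
       [ 3.49144143e-01,  7.74422950e-01, -5.27605404e-01,
         6.98770905e+02],
       [ 0.00000000e+00,  0.00000000e+00,  0.00000000e+00,
[... 581 characters left out ...]
0000e+00]])}
64.0 {'clock': 0.15, 'q': array([-3.69137845e-02,  2.64533318e-01,  1.60500499e+00, -2.33872675e-05,
        1.27372935e+00, -3.69115363e-02]), 'qvel': array([ 0.00057971, -0.00232119, -0.00560523, -0.00024276, -0.00124336,
        0.00068284]), 'tau': array([-3.11732474e-04, -5.02845919e+01, -3.57470334e+01,  7.29960459e-02,
        2.49771774e-02, -9.00718305e-05]), 'position': array([ 6.74573201e+02, -1.57435954e-03,  3.01735355e+02]), 'tcp_rot': array([ 9.99999649e-01,  2.30817929e-06, -8.37341439e-04, -1.97363539e-05]), 'contact_force': array([-0.41791817,  0.71635778,  0.21695359]), 'wrist_torque': array([ 0.00633274,  0.00545175, -0.04774271]), 'width': 1.000324659254307}
```

View pics/scene0.png

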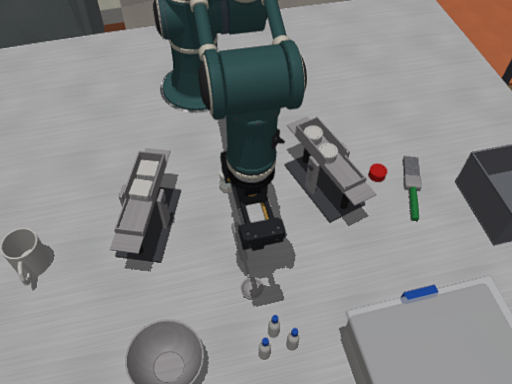

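View pics/side0.png

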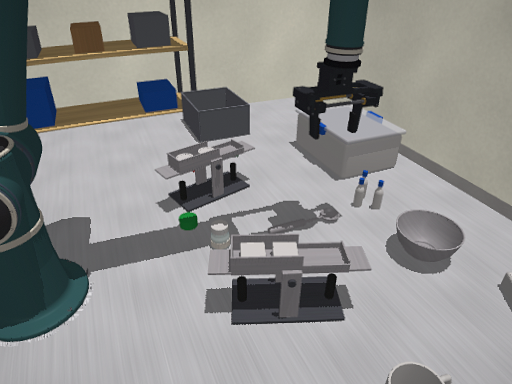

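View pics/wrist0.png

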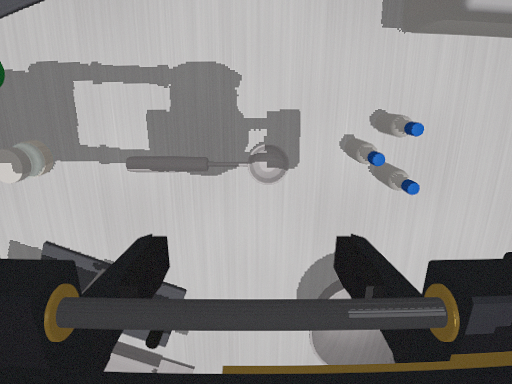

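The round tins' tray is on the robot's left (+y), on the right of the scene picture near (335,165). The square one is at about (142,205). I'll enlarge the first.

```bash
python3 - <<'E'
import cv2
a=cv2.imread("pics/scene0.png"); cv2.imwrite("pics/sc_crop.png",cv2.resize(a[105:225,275:385],None,fx=5,fy=5,interpolation=cv2.INTER_CUBIC))
a=cv2.imread("pics/side0.png"); cv2.imwrite("pics/si_crop.png",cv2.resize(a[130:215,145:265],None,fx=6,fy=6,interpolation=cv2.INTER_CUBIC))
E
```

```text
(no output)
```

View pics/sc_crop.png

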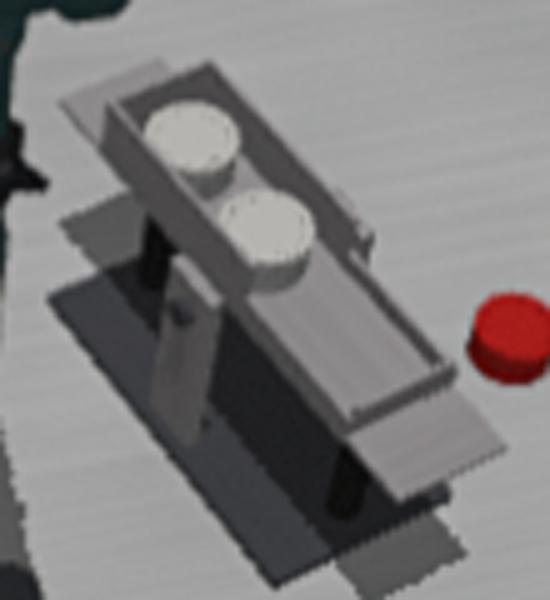

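View pics/si_crop.png

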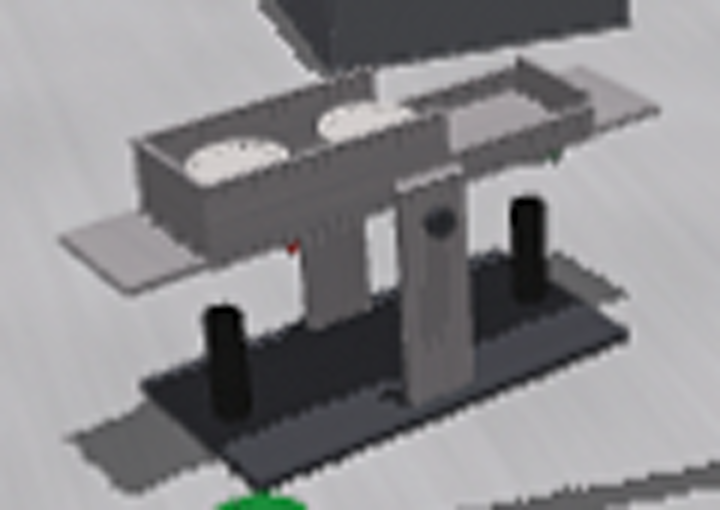

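In the scene crop, the pick-up lip's outer corners are at full-image pixels (376.6,194.6) and (355.4,205.2). The rear lip's corners are at (286.6,125.4) and (307.6,117).

```bash
cat > h.py <<'E'
import numpy as np, cv2
from workcell import *
def ray(n,px,m=None):
    m=m or camera_model(n);K=m["camera_matrix"];p=cv2.undistortPoints(np.array([[px]],float),K,np.array([m["k1"],0,0,0]))[0,0]
    W=m["world_to_cam"];R=W[:3,:3];return -R.T@W[:3,3],R.T@np.array([p[0],p[1],1])
def atz(n,px,z,m=None):
    c,d=ray(n,px,m);return c+d*(z-c[2])/d[2]
def proj(n,P,m=None):
    m=m or camera_model(n);W=m["world_to_cam"]
    r=cv2.projectPoints(np.array(P,float).reshape(-1,1,3),cv2.Rodrigues(W[:3,:3])[0],W[:3,3],m["camera_matrix"],np.array([m["k1"],0,0,0.]))[0]
    return r.reshape(-1,2)
E
python3 - <<'E'
from h import *
P=[atz("scene",p,108) for p in [(376.6,194.6),(355.4,205.2),(286.6,125.4),(307.6,117)]]
for p in P: print(p.round(1))
f=(P[0]+P[1])/2; r=(P[2]+P[3])/2; a=np.arctan2(*(f-r)[1::-1]); 
print(np.linalg.norm(P[0]-P[1]),np.linalg.norm(f-r),a)
d=np.array([np.cos(a),np.sin(a),0]);lip=f-20*d;print("lip",lip)
n=np.array([-d[1],d[0],0])
S=[(-0.0,0)]
S=[lip+d*x+n*y for x,y in [(20,31),(20,-31),(-20,31),(-20,-31),(-266,31),(-266,-31)]]
print(proj("side",S).round(1)); print((6*(proj("side",S)-[145,130])).round(0))
# side-measured lip corner
s=lambda u,v:(145+u/6,130+v/6)
for q in [(660,108),(58,238),(130,293),(578,66)]: print(atz("side",s(*q),108).round(1))
for S_ in range(2):print(S[S_])
E
```

```text
[579.5 318.  108. ]
[596.  260.1 108. ]
[322.3 179.5 108. ]
[305.6 240.7 108. ]
60.24758959261035 284.9519801963523 0.2805369434496793
lip [568.5218774  283.49589825 108.        ]
[[241.4 139.9]
 [254.6 146.7]
 [230.7 143.4]
 [243.7 150.4]
 [154.2 168.4]
 [165.5 177.6]]
[[578.  59.]
 [657. 100.]
 [514.  80.]
 [592. 123.]
 [ 55. 231.]
 [123. 286.]]
[593.9 250.6 108. ]
[304.3 232.4 108. ]
[322.9 173.  108. ]
[576.  311.5 108. ]
[579.15699478 318.82144535 108.        ]
[596.32303653 259.24521678 108.        ]
```

Request:
send_rows(
  deltas=[
    {"tx": -10.2,"ty": -28.2,"tz": 0,"az": 74,"grip": 0},
    {"tx": -10.2,"ty": -28.2,"tz": 0,"az": 74,"grip": 0},
    {"tx": -10.2,"ty": -28.2,"tz": 0,"az": 74,"grip": 0},
    {"tx": -10.2,"ty": -28.2,"tz": 0,"az": 74,"grip": 0},
    {"tx": -10.2,"ty": -28.2,"tz": 3,"az": 74,"grip": 0},
    {"tx": -10.2,"ty": -28.2,"tz": 6,"az": 74,"grip": 0},
    {"tx": -10.2,"ty": -28.2,"tz": 6,"az": 74,"grip": 0},
    {"tx": -10.2,"ty": -28.2,"tz": 6,"az": 74,"grip": 0},
    {"tx": -10.2,"ty": -28.2,"tz": 6,"az": 74,"grip": 0},
    {"tx": -10.2,"ty": -28.2,"tz": 6,"az": 74,"grip": 0},
  ],
)

```text
invalid input
```

Request:
send_rows(
  deltas=[
    {"tx": 0.0,"ty": -5.0,"tz": 0.0,"ax": 0.0,"ay": 0.0,"az": 8.0,"grip": 0.0},
  ],
  newtons=10,
)

```text
clock: 0.25
position: [674.9, 45.5, 301.2]
tcp_rot: [0.997, -0.074, -0.001, 0.001]
contact_force: [0.7, 1.1, 0.6]
width: 0.934
```

Request:
send_rows(
  deltas=[
    {"tx": -13.7,"ty": -21.9,"tz": 0,"ax": 0,"ay": 0,"az": 65.5,"grip": 0},
    {"tx": -13.7,"ty": -21.9,"tz": 0,"ax": 0,"ay": 0,"az": 65.5,"grip": 0},
    {"tx": -13.7,"ty": -21.9,"tz": 0,"ax": 0,"ay": 0,"az": 65.5,"grip": 0},
    {"tx": -13.7,"ty": -21.9,"tz": 2,"ax": 0,"ay": 0,"az": 65.5,"grip": 0},
    {"tx": -13.7,"ty": -21.9,"tz": 4,"ax": 0,"ay": 0,"az": 65.5,"grip": 0},
    {"tx": -13.7,"ty": -21.9,"tz": 6,"ax": 0,"ay": 0,"az": 65.5,"grip": 0},
    {"tx": -13.7,"ty": -21.9,"tz": 6,"ax": 0,"ay": 0,"az": 65.5,"grip": 0},
    {"tx": -13.7,"ty": -21.9,"tz": 6,"ax": 0,"ay": 0,"az": 65.5,"grip": 0},
    {"tx": -13.7,"ty": -21.9,"tz": 6,"ax": 0,"ay": 0,"az": 65.5,"grip": 0},
    {"tx": -13.7,"ty": -21.9,"tz": 6,"ax": 0,"ay": 0,"az": 65.5,"grip": 0},
  ],
  newtons=10,
)

```text
clock: 1.25
position: [571.4, 282.1, 240.6]
tcp_rot: [0.8, -0.6, -0.0, 0.002]
contact_force: [0.8, 0.1, 0.4]
width: 0.025
```

```bash
python3 - <<'E'
from h import *
s=monitor.read_state();m=camera_model("wrist")
w=capture("wrist"); si=capture("side")
W=m["world_to_cam"];print(s["position"],-W[:3,:3].T@W[:3,3])
cv2.imwrite("pics/w1.png",cv2.cvtColor(w,4));cv2.imwrite("pics/s1.png",cv2.resize(cv2.cvtColor(si,4)[60:220,130:290],None,fx=3.7,fy=3.7,interpolation=2))
a=.28;d=np.array([np.cos(a),np.sin(a),0]);n=np.array([-d[1],d[0],0]);lip=np.array([567.5,281,108])
print(proj("wrist",[lip+d*x+n*y for x,y in [(20,31),(20,-31),(-20,31),(-20,-31)]],m).round(1))
R=cv2.Rodrigues
from scipy.spatial.transform import Rotation as Ro
print(proj("wrist",[s["position"]+Ro.from_quat(s["tcp_rot"]).apply([0,0,64])],m))
E
```

```text
[571.4019478  282.07929269 240.62585236] [646.38255488 303.54291642 323.27307243]
[[207.4 185.6]
 [292.8 185.9]
 [209.5 235.8]
 [290.4 236. ]]
[[250.17666933 250.82875018]]
```

View pics/w1.png

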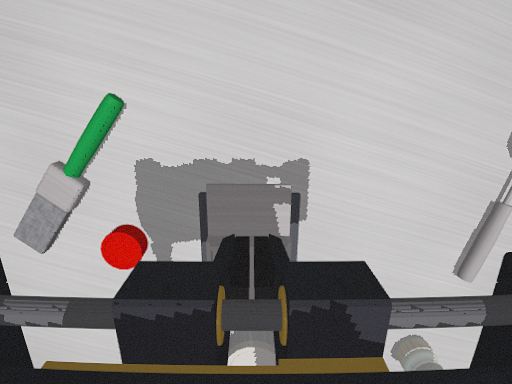

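View pics/s1.png

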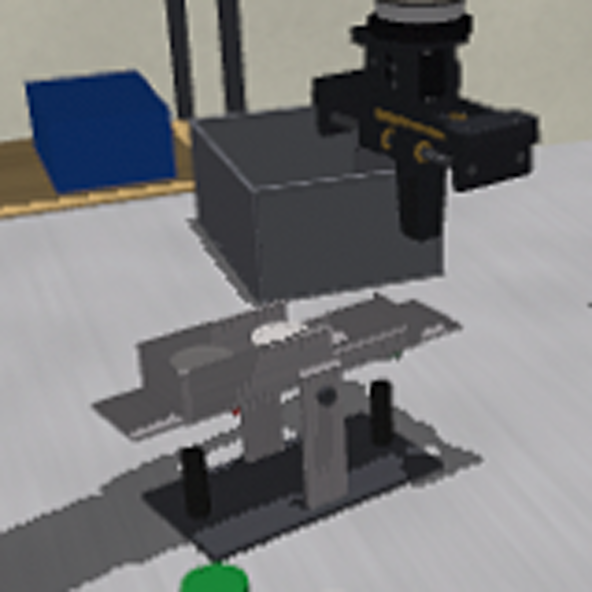

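The lip's outer edge shows at v≈184, u 207–291 in the wrist picture, where my estimate put it (185.6, 207–293). I'm descending to just above it.

Request:
send_rows(
  deltas=[
    {"tx": 0,"ty": -0.2,"tz": 2,"ax": 0,"ay": 0,"az": 0,"grip": 0},
    {"tx": 0,"ty": -0.2,"tz": 4,"ax": 0,"ay": 0,"az": 0,"grip": 0},
    {"tx": 0,"ty": -0.2,"tz": 5.5,"ax": 0,"ay": 0,"az": 0,"grip": 0},
    {"tx": 0,"ty": -0.2,"tz": 6.2,"ax": 0,"ay": 0,"az": 0,"grip": 0},
    {"tx": 0,"ty": -0.2,"tz": 6.2,"ax": 0,"ay": 0,"az": 0,"grip": 0},
    {"tx": 0,"ty": -0.2,"tz": 6.2,"ax": 0,"ay": 0,"az": 0,"grip": 0},
  ],
  newtons=10,
)

```text
clock: 1.95
position: [573.8, 282.5, 179.5]
tcp_rot: [0.799, -0.601, 0.0, 0.001]
contact_force: [0.5, 0.2, -0.2]
width: 0.006
```

```bash
python3 - <<'E'
from h import *
w=capture("wrist"); si=capture("side")
cv2.imwrite("pics/w2.png",cv2.cvtColor(w,4));cv2.imwrite("pics/s2.png",cv2.resize(cv2.cvtColor(si,4)[60:220,130:290],None,fx=3.7,fy=3.7,interpolation=2))
E
```

```text
(no output)
```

View pics/s2.png

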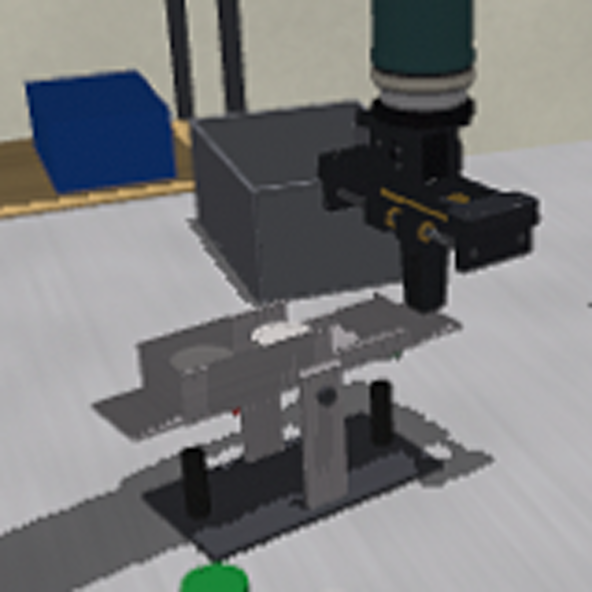

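View pics/w2.png

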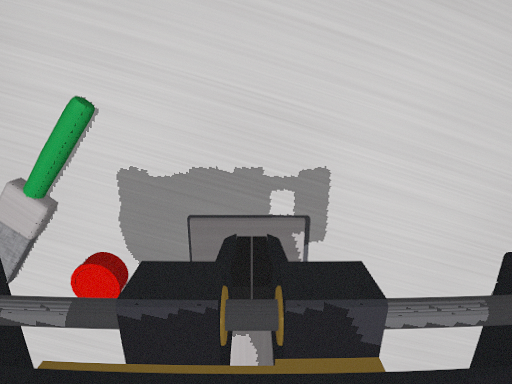

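Request:
send_rows(
  deltas=[
    {"tx": 0,"ty": -0.05,"tz": 0.6,"ax": 0,"ay": 0,"az": 0,"grip": 0},
    {"tx": 0,"ty": -0.1,"tz": 1.0,"ax": 0,"ay": 0,"az": 0,"grip": 0},
    {"tx": 0,"ty": -0.1,"tz": 1.4,"ax": 0,"ay": 0,"az": 0,"grip": 0},
    {"tx": 0,"ty": -0.1,"tz": 1.8,"ax": 0,"ay": 0,"az": 0,"grip": 0},
    {"tx": 0,"ty": -0.1,"tz": 2.2,"ax": 0,"ay": 0,"az": 0,"grip": 0},
  ],
  newtons=10,
)

```text
clock: 2.55
position: [575.8, 283.2, 158.6]
tcp_rot: [0.799, -0.601, 0.001, -0.0]
contact_force: [1.2, 0.9, 3.7]
width: 0.006
```

Request:
send_rows(
  deltas=[
    {"tx": 0,"ty": 0,"tz": 0.4,"ax": 0,"ay": 0,"az": 0,"grip": 0},
    {"tx": 0,"ty": 0,"tz": 0.8,"ax": 0,"ay": 0,"az": 0,"grip": 0},
    {"tx": 0,"ty": 0,"tz": 1.2,"ax": 0,"ay": 0,"az": 0,"grip": 0},
    {"tx": 0,"ty": 0,"tz": 1.6,"ax": 0,"ay": 0,"az": 0,"grip": 0},
    {"tx": 0,"ty": 0,"tz": 2.0,"ax": 0,"ay": 0,"az": 0,"grip": 0},
    {"tx": 0,"ty": 0,"tz": 2.4,"ax": 0,"ay": 0,"az": 0,"grip": 0},
    {"tx": 0,"ty": 0,"tz": 2.8,"ax": 0,"ay": 0,"az": 0,"grip": 0},
    {"tx": 0,"ty": 0,"tz": 3.1,"ax": 0,"ay": 0,"az": 0,"grip": 0},
  ],
  newtons=10,
)

```text
clock: 3.35
position: [575.8, 283.2, 127.2]
tcp_rot: [0.799, -0.601, 0.001, -0.0]
contact_force: [-1.3, -0.4, 4.8]
width: 0.002
```

```bash
python3 - <<'E'
from h import *
si=capture("side")
cv2.imwrite("pics/s3.png",cv2.resize(cv2.cvtColor(si,4)[60:220,130:290],None,fx=3.7,fy=3.7,interpolation=2))
print(monitor.read_state()["contact_force"])
E
```

```text
[-0.20056993  0.4324656   2.9665501 ]
```

View pics/s3.png

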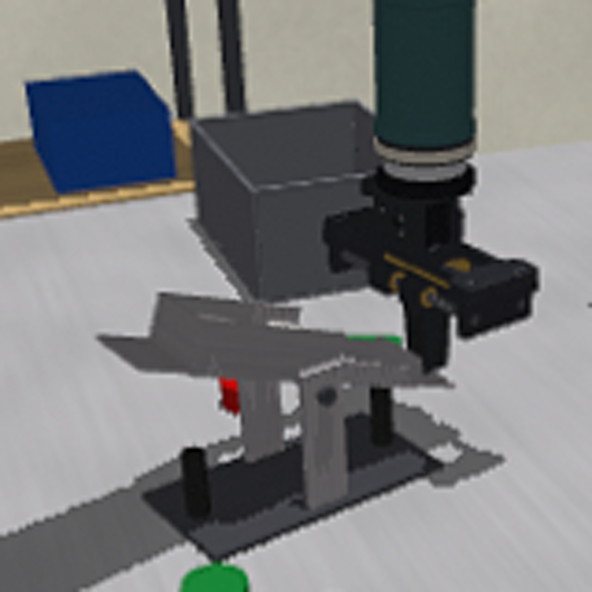

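The tray follows the fingers, with the tips at 63 mm and about 3 N. I'm continuing in small steps to the stop.

Request:
send_rows(
  deltas=[
    {"tx": 0,"ty": 0,"tz": 0.2,"ax": 0,"ay": 0,"az": 0,"grip": 0},
    {"tx": 0,"ty": 0,"tz": 0.4,"ax": 0,"ay": 0,"az": 0,"grip": 0},
    {"tx": 0,"ty": 0,"tz": 0.5,"ax": 0,"ay": 0,"az": 0,"grip": 0},
  ],
  newtons=10,
)

```text
clock: 3.7
position: [575.7, 283.1, 121.5]
tcp_rot: [0.799, -0.601, 0.001, -0.0]
contact_force: [-1.9, -0.2, 7.2]
width: 0.006
```

Request:
send_rows(
  deltas=[
    {"tx": 0,"ty": 0,"tz": 0.1,"ax": 0,"ay": 0,"az": 0,"grip": 0},
    {"tx": 0,"ty": 0,"tz": 0.2,"ax": 0,"ay": 0,"az": 0,"grip": 0},
  ],
  newtons=10,
)

```text
clock: 3.9
position: [576.2, 283.3, 121.0]
tcp_rot: [0.799, -0.601, 0.001, -0.0]
contact_force: [-3.0, -1.9, 13.9]
width: 0.001
```

Request:
send_rows(
  deltas=[
    {"tx": 0,"ty": 0,"tz": 0.2,"ax": 0,"ay": 0,"az": 0,"grip": 0},
    {"tx": 0,"ty": 0,"tz": 0.2,"ax": 0,"ay": 0,"az": 0,"grip": 0},
  ],
  newtons=10,
)

```text
clock: 4.1
position: [576.9, 283.5, 120.8]
tcp_rot: [0.799, -0.601, 0.002, -0.001]
contact_force: [-3.1, -1.0, 10.7]
width: 0.006
```

The tips have stopped at about 57 mm with the force above 10 N, so the tray is on its stop. I'm lifting away.

Request:
send_rows(
  deltas=[
    {"tx": 0,"ty": 0,"tz": -0.5,"ax": 0,"ay": 0,"az": 0,"grip": 0},
    {"tx": 0,"ty": -0.3,"tz": -1.5,"ax": 0,"ay": 0,"az": 0,"grip": 0},
    {"tx": 0,"ty": -1,"tz": -4,"ax": 0,"ay": 0,"az": 0,"grip": 0},
    {"tx": 0,"ty": -3,"tz": -8,"ax": 0,"ay": 0,"az": 0,"grip": 0},
    {"tx": 0,"ty": -7,"tz": -12,"ax": 0,"ay": 0,"az": 0,"grip": 0},
    {"tx": 0,"ty": -11,"tz": -15,"ax": 0,"ay": 0,"az": 0,"grip": 0},
    {"tx": 0,"ty": -11,"tz": -15,"ax": 0,"ay": 0,"az": 0,"grip": 0},
    {"tx": 0,"ty": -11,"tz": -15,"ax": 0,"ay": 0,"az": 0,"grip": 0},
  ],
  newtons=10,
)

```text
clock: 4.9
position: [683.2, 314.4, 272.4]
tcp_rot: [0.799, -0.601, 0.002, -0.002]
contact_force: [0.2, -0.9, -0.6]
width: 0.005
```

```bash
python3 - <<'E'
from h import *
print(monitor.read_state()["contact_force"])
si=cv2.cvtColor(capture("side"),4);sc=cv2.cvtColor(capture("scene"),4)
cv2.imwrite("pics/s4.png",cv2.resize(si[120:220,140:290],None,fx=5,fy=5,interpolation=2))
cv2.imwrite("pics/c4.png",cv2.resize(sc[105:225,275:385],None,fx=5,fy=5,interpolation=2))
cv2.imwrite("pics/c4full.png",sc)
# expected (0.40 rad) positions
a=.28;d=np.array([np.cos(a),np.sin(a),0]);n=np.array([-d[1],d[0],0]);z=np.array([0,0,1.]);h=np.array([567.5,281,108])-123*d-8*z
def T(x,y,zz,t):
    X,Z=123+x,8+zz; return h+d*(X*np.cos(t)+Z*np.sin(t))+n*y+z*(-X*np.sin(t)+Z*np.cos(t))
for t in (.3,.36,.4):
  P=[T(20,31,0,t),T(20,-31,0,t),T(-266,31,0,t),T(-266,-31,0,t),T(-46,0,24,t),T(-92,0,24,t)]
  print(t,"scene crop",((proj("scene",P)-[275,105])*5).round().tolist()); print("side crop",((proj("side",P)-[140,120])*5).round().tolist())
E
```

```text
[ 0.17233233 -0.85171706 -0.62044558]
0.3 scene crop [[479.0, 495.0], [373.0, 548.0], [173.0, 8.0], [68.0, 51.0], [370.0, 382.0], [319.0, 300.0]]
side crop [[503.0, 167.0], [567.0, 203.0], [74.0, 167.0], [132.0, 210.0], [457.0, 146.0], [393.0, 145.0]]
0.36 scene crop [[472.0, 501.0], [367.0, 555.0], [178.0, 0.0], [73.0, 43.0], [369.0, 390.0], [319.0, 305.0]]
side crop [[500.0, 181.0], [564.0, 217.0], [78.0, 151.0], [136.0, 193.0], [458.0, 154.0], [395.0, 148.0]]
0.4 scene crop [[468.0, 505.0], [363.0, 559.0], [182.0, -4.0], [76.0, 38.0], [367.0, 394.0], [320.0, 308.0]]
side crop [[498.0, 189.0], [562.0, 226.0], [81.0, 140.0], [139.0, 182.0], [458.0, 159.0], [396.0, 151.0]]
```

View pics/c4.png

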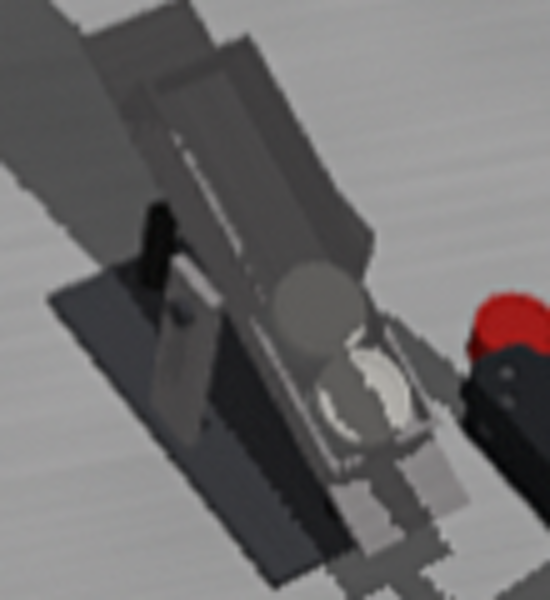

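View pics/s4.png

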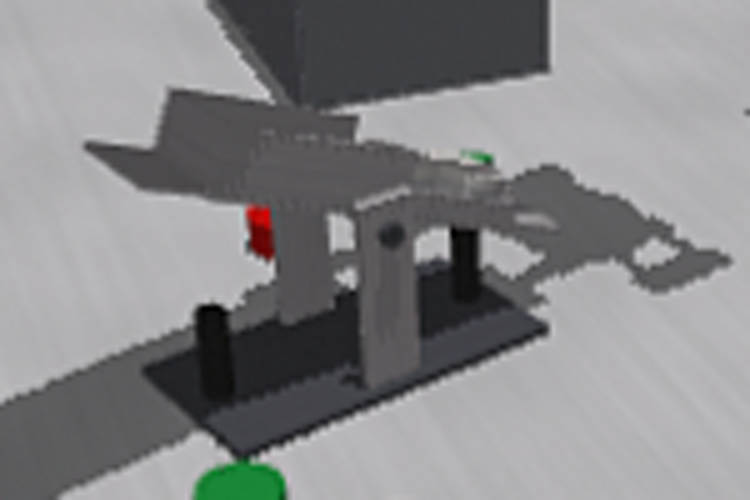

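View pics/c4full.png

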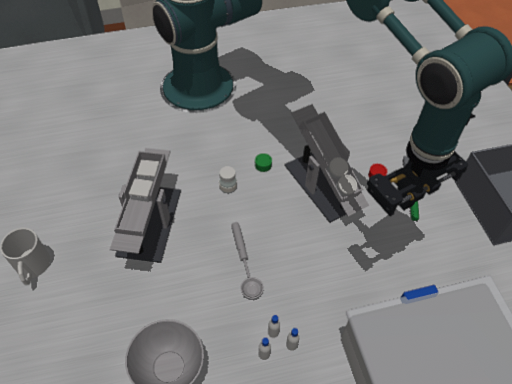

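The scene crop puts the tins at (320,306) and (367,396). The queued positions predicted for 0.40 rad are (320,308) and (367,394). The rear lip's corners also fit 0.40 rad once the side camera's offset from the first picture is taken off. The square tray looks unchanged, and the arm is clear with about 0 N on it.

```bash
python3 -c "
from workcell import workorder
print(workorder.hand_in())"
```

```text
the job is handed in; nothing more can be done
None
```

The round tins' tray is tipped to its stop, with both tins queued against the pick-up end. I handed the job in at about 5 s. I pressed the lip down with the closed fingertips, then lifted away and left the tray tipped.

- **Stop:** the fingertips stopped moving at about 57 mm while the force rose from about 3 N to 11–14 N.
- **Tilt:** after I let go, the scene and side pictures fit 0.40 rad to within about a pixel. The side camera's small offset from the first picture is removed from that figure.
- **Tins:** both sit within half a pixel of their expected queued positions in the scene picture, and the robot did not touch them.
- **Other tray:** the square tins' tray looks unchanged and level by eye; I did not measure its tilt.
- **Arm:** it ended clear of everything, with the force reading near zero.

The first move call was refused as "invalid input" before anything moved. I sent it again with every field filled in, and no check failed.

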